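Seat the pine offcut in the drilling jig and clamp it

TASK

Put the pine offcut into the drilling jig on the bench and press it down past the sprung leaves, gently and by feel, until it sits flat and fully home on the depth stop. Only then swing the hold-down arm over it until the arm is level, and leave it holding the offcut down. Don't force the offcut hard against the stop, and leave the other tools where they lie.

Things in the scene. Friction and masses are not known exactly. Their poses are not given: they have to be found in the camera images.
- offcut: loose flat pine offcut, 45 x 130 x 18 mm, 40 to 90 g, lying flat on the bench; origin at the centre of its underside, x across the 45 mm width, y along the 130 mm length, z up. It may go into the jig either way round, with its length along the jig's y.
- jig: wooden drilling jig screwed to the bench: plywood board 110 x 250 x 12 mm with a brown wooden U-shaped pocket at each end; origin at the bench surface under the pocket's centre, y along the pocket's length, z up. The offcut goes in flat with its centre over the origin. The middle 70 mm of its length is open on both sides for the fingers.
- pocket_mouth (a point): centre of the pocket, level with the top of its flared side lips, 46 mm above the bench. Straight side walls 38 mm high leave the offcut about 1.8 mm play each side; they run from 35 to 74 mm either side of the middle.
- leaf_lip (a point): top of the sloping lip of the steel spring leaf at the jig's +y end, 49 mm above the bench; a like leaf is at the -y end. The leaves stand 2 mm into the offcut's length at each end; its underside meets their lips 42 to 44 mm above the bench. Pushing past the lips takes about 5 to 12 N, after that the offcut drags with 1 to 6 N and does not drop by itself.
- board_centre (a point): point on the board under the pocket, 12 mm above the bench, inside the depth stop: a flat aluminium bar 30 x 118 mm on stiff rubber (30 N/mm) whose top is set anew each time, 20 to 34 mm above the bench; this height is not reported. Only a sharp rise of force tells that the offcut is home: 15 to 20 N is enough, over 30 N too much. Home: underside within about 1.5 mm of the bar all along.
- clamp (a joint): angle of the blue hold-down arm with red handle: 0 is level (closed, end of travel; below 0.03 counts), it grows as the arm is raised, 1.57 is upright; starts at 1.65 to 1.95. The stiff hinge stays where left and takes 3 to 6 N at the handle. A rubber pad 112 mm from the hinge, on a light spring (1 to 4 N), meets the offcut's top whatever the stop's height.
- clamp_hinge (a point): point on the hinge axis of the hold-down arm, 112 mm from the jig's origin on its -y side and 62 mm above the bench; the axis runs along the jig's x. Closed, the arm (22 mm wide, 10 mm thick) points along the jig's +y.
- clamp_handle (a point): point on the axis of the red round handle (20 mm thick) of the hold-down arm, 165 mm from the hinge; the handle runs from 135 to 190 mm from the hinge. Push the arm here to close it.
- tape_measure: yellow tape measure, 39 x 90 x 70 mm, standing on the bench, a bystander; origin under its centre
- masking_tape: roll of masking tape lying flat, 114 x 119 x 38 mm, a bystander; origin under its centre
- screwdriver: red-handled screwdriver, 28 x 199 x 24 mm, a bystander; origin under its centre

How it is judged (in metres and radians):
On the way:
1. the offcut lies flat and fully home on the depth stop while the hold-down arm is still open (distance between offcut and stop_bar_c0 below 0.0128 m and angle between the z axis of offcut and the z axis of jig, either way round below 0.03 rad and value of joint clamp above 0.8 rad), for 0.2 s.
At the end, for the whole second after the job is handed in: The offcut lies flat (within 0.03 rad of the jig) and fully home, its underside within about 1.5 mm of the depth stop; the hold-down arm is level (below 0.03 rad) with its pad pressing on the offcut, all at rest (distance between offcut and stop_bar_c0 below 0.0128 m and angle between the z axis of offcut and the z axis of jig, either way round below 0.03 rad and value of joint clamp below 0.03 rad and contact force between pad_c1 and offcut above 0.3 N and linear speed of offcut below 0.02 m/s); the robot touches nothing.
It fails at once if the offcut is pressed on the depth stop with more than 30 N (contact force between offcut and stop_bar_c0 above 30 N).
It fails at once if the hold-down arm is swung down (below 0.8 rad) while the offcut is not fully home (value of joint clamp below 0.8 rad and not (distance between offcut and stop_bar_c0 below 0.0128 m and angle between the z axis of offcut and the z axis of jig, either way round below 0.03 rad)).
It fails at once if a bystander tool is moved more than 40 mm (distance of any of tape_measure, masking_tape, screwdriver from where it was at the start of the episode above 0.04 m).
It also fails if it takes over 72 s, if anything falls off the work surface, if the arm or the gripper's body presses on something with over 40 N, if the wrist force passes 120 N, or if a joint passes its speed limit or range.

ROBOT

A 7-joint arm with a two-finger parallel gripper is mounted at the origin on a cart in front of the work surface, level with it; the furniture and walls round the work are solid. World frame = base frame: x ahead of the robot, y to its left, z up, the work surface at z = 0. Lengths are in mm, angles in rad, forces in N, time in s.
With the tool pointing down it reaches from about 425 to 1025 mm from the base axis. Payload 3.6 kg.
Tool frame: the origin (TCP) lies on the centre line of the jaws, within the pads' length; the fingertips stand bot.tip_reach ahead of it and the grasp point (between the pads) lies 5 mm behind it (bot.tip_reach is the distance from the TCP to the fingertips, in mm); z points along the fingers, y is the line along which they close (so a half turn about z gives the same grasp; the last joint's range is limited). The gripper opens to 85 mm and grips with 20 to 120 N. Pads are 22 mm wide; open, the fingers measure 114 mm over their backs; the gripper's body (76 mm by 85 mm) begins 54 mm behind the grasp point. The pads swing forward as they close: fully open they stand 13 mm farther back than shut.
Start: joints at [1.034, 0.591, 0.048, 1.609, -0.033, 0.943, -0.034], TCP at [311.298, -654.77, 210.702] pointing down, gripper open.
Joint ranges: [-2.69, 2.69], [-0.47, 2.24], [-1.27, 1.36], [0.19, 2.51], [-1.53, 4.68], [0.08, 2.07], [-3.09, 3.09]. Speed limits (rad/s): [2.57, 2.57, 3.14, 3.14, 3.14, 3.14, 3.14].

INTERFACE

Orientations are given as a unit quaternion [x, y, z, w].
In Python, from cell import telemetry, capture, bot, finder gives the robot as it stands. The module is installed in compiled form; this text tells all that it offers.
- The arm moves only by the tool arm_command, never from a script. Its argument "rows" is a list that holds one entry, the list of rows, each a list of 6 numbers: the shift along the tool's x, y, z in mm, then the turn, a rotation vector about the tool's x, y, z in rad. In form: [[[dx, dy, dz, wx, wy, wz], ...]]. A call has 1 to 5 rows; each row shifts and turns the commanded pose from where the row before left it, along the tool's axes as they then stand; what a row does not reach is not made up. A row lasts 1/10 s, in which the tool goes at most 50 mm and 8.59 degrees, less where a joint would pass 70% of its speed; a pose out of reach is approached as far as the arm can. A call with a gripper value outside its range is refused whole. "gripper" is the opening, from -1 (shut) to 1 (fully open), set as the call begins (left out, the last holds). The fingers move at their own pace and stop on an object; the grip force is fixed at half the most. Time passes only in rows, so rows that do not move let the fingers close. It gives the time, the measured TCP pose, the force, the opening and the grip force at its end, in the units of the state.
- telemetry.sense(): the state, without advancing time (a new reading comes with each control period).
- capture(name): name is "side" or "top" or "wrist"; returns a dict with "frame" (420x560x3 uint8, red, green, blue), "depth" (420x560 float32, mm along the optical axis (not along the pixel's ray), 0 where there is no reading), "fx", "fy", "cx", "cy" (pixels), "eye" and "rotation" of the camera in the world. Camera axes: x right, y down, z forward; pixel columns grow to the right and rows downward; lengths in mm; the calibration is good to about 2 mm. The wrist camera is an equidistant fisheye: a pixel r from the principal point sees the ray r / f radians off the axis. A picture is of the moment at which its call begins.
- bot.job_done(): hands the job in; it is judged then, once.
Trained networks look in the newest picture that a camera, given by its name, has taken for a name from the list of things; names that differ only in an ending like _2 or _b are one class to them, and where a whole thing is asked for, a point or a joint stands for the part that bears it (a point fixed in the world has none). Each returns a list of dicts, best first, with "p" (0 to 1); they miss things now and then, are a little off and sometimes report something else, mostly with a low value. They report only what shows in the picture. A call takes as long as a camera call.
- finder.cut_out(name, camera): "region" (420x560 bool, what is visible of it) and "bbox" ([centre column, centre row, width, height] in pixels, round what is visible of it).
- finder.pinpoint(name, camera): "at" ([column, row] in pixels: a listed point, or the origin of a listed thing).
The state is a dict: "time_s": time; "joints": joint angles; "qvel": joint speeds; "joint_efforts": joint torques, N m; "ee_pos": TCP position; "ee_rot": TCP orientation; "wrist_force": force on the tool from outside, world axes, zero at the start; "wrist_torque": the same for the moment, N m; "grip_width": opening from 0.0 (shut) to 1.0 (fully open); "grasp_force": force on a finger pad.
Only numpy, scipy, OpenCV 4.12 (cv2) and the standard library are available. Lean on these libraries where they do the work, as an engineer would, in place of code of your own. Each camera call takes 0.05 s, during which the arm holds its last target. There are 200 camera calls.

## Working session

There is one attempt and no reset: what is moved stays moved. The work goes in short steps, Python scripts to look and compute and a tool call to move; the robot and the scene stay as the last step left them, time stands still between calls to the robot, and variables do not carry over. Pictures are saved under pics/ and viewed, at most 10 in all, crops included, and the job is handed in when it is done.

Besides the shell and the picture viewer there is one more tool, called as a command line: name --argument value ..., lists and objects as JSON in quotes. arm_command: Moves the arm, as the interface text tells. Its arguments: {"type":"object","properties":{"rows":{"type":"array","items":{"type":"array","items":{"type":"array","items":{"type":"number"}}}},"gripper":{"type":"number"}},"required":["rows"]}

```bash
mkdir -p pics; cat > h.py <<'E'
import numpy as np,cv2
from cell import telemetry,capture,bot,finder
from scipy.spatial.transform import Rotation as R
def rot(c):
    r=np.array(c["rotation"],float)
    return r if r.shape==(3,3) else R.from_quat(r).as_matrix()
def pts(c,us,vs,d=None):
    us=np.asarray(us,float);vs=np.asarray(vs,float)
    if d is None: d=c["depth"][vs.astype(int),us.astype(int)]
    p=np.stack([(us-c["cx"])/c["fx"]*d,(vs-c["cy"])/c["fy"]*d,d],-1)
    return p@rot(c).T+np.array(c["eye"])
def proj(c,P):
    q=(np.asarray(P)-np.array(c["eye"]))@rot(c)
    return [q[0]/q[2]*c["fx"]+c["cx"],q[1]/q[2]*c["fy"]+c["cy"]]
def onplane(c,u,v,z):
    a=pts(c,u,v,1.0);e=np.array(c["eye"]);return e+(a-e)*(z-e[2])/(a[2]-e[2])
E
python3 - <<'E'
from h import *
s=telemetry.sense();print({k:np.round(v,3) for k,v in s.items()},bot.tip_reach)
for n in ["side","top"]:
    c=capture(n);cv2.imwrite(f"pics/{n}0.png",c["frame"][...,::-1]);np.savez(f"{n}.npz",**c)
    print(n,c["eye"],np.round(rot(c),3).tolist(),c["fx"],c["cx"],c["cy"])
    for o in ["offcut","jig","clamp","tape_measure","masking_tape","screwdriver"]:
        for r in finder.cut_out(o,n)[:1]:
            m=r["region"]&(c["depth"]>0);v,u=np.nonzero(m);P=pts(c,u,v)
            print(o,round(r["p"],2),np.round(r["bbox"]),np.round(np.median(P,0)),np.round(np.percentile(P,[3,97],axis=0)).tolist())
            if o=="offcut":
                top=P[abs(P[:,2]-18)<6];print("  rect",cv2.minAreaRect(top[:,:2].astype(np.float32)),np.median(top[:,2]))
    for o,z in [("pocket_mouth",46),("leaf_lip",49),("board_centre",12),("clamp_hinge",62),("clamp_handle",None)]:
        for r in finder.pinpoint(o,n)[:2]:
            u,v=r["at"];print(o,round(r["p"],2),np.round(r["at"]),np.round(onplane(c,u,v,z),1) if z else np.round(pts(c,u,v),1))
E
```

```text
{'time_s': np.float64(0.0), 'joints': array([ 1.034,  0.592,  0.048,  1.61 , -0.033,  0.943, -0.034]), 'qvel': array([-0.   ,  0.001, -0.001, -0.001,  0.   , -0.001,  0.001]), 'joint_efforts': array([ 1.0000e-03, -5.4868e+01,  1.5470e+00, -1.9812e+01,  9.0000e-03,
        9.0000e-03, -0.0000e+00]), 'ee_pos': array([ 310.913, -653.948,  209.532]), 'ee_rot': array([ 0.975,  0.22 , -0.   , -0.001]), 'wrist_force': array([-0.278, -0.749,  0.626]), 'wrist_torque': array([ 0.033, -0.006, -0.012]), 'grasp_force': np.float64(0.0), 'grip_width': np.float64(1.003)} 14.0
side [ 359.079943   -648.67615275  609.1435131 ] [[0.967, -0.169, 0.189], [-0.254, -0.61, 0.75], [-0.012, -0.774, -0.633]] 421.62109433019987 277.5059167683452 207.43827081609714
offcut 0.6 [226. 188.  32.  37.] [437. 157.  17.] [[413.0, 108.0, 4.0], [462.0, 229.0, 19.0]]
  rect ((436.8246154785156, 171.70486450195312), (45.320411682128906, 131.2950439453125), 6.975983142852783) 17.19095546271103
jig 0.92 [288. 249.  96. 122.] [ 512. -156.   15.] [[455.0, -205.0, 6.0], [565.0, 20.0, 231.0]]
clamp 0.71 [306. 234.  20.  92.] [ 51
[... 1071 characters left out ...]
4. 197.  34.  27.] [ 520. -181.  177.] [[512.0, -199.0, 67.0], [532.0, -162.0, 249.0]]
tape_measure 0.94 [294. 147.  36.  26.] [651. -58.  60.] [[641.0, -91.0, 10.0], [675.0, -23.0, 68.0]]
masking_tape 0.59 [232. 144.  53.  53.] [675.  85.  36.] [[622.0, 31.0, 5.0], [727.0, 135.0, 40.0]]
screwdriver 0.68 [365. 198.  34.  30.] [ 520. -182.  177.] [[511.0, -200.0, 64.0], [532.0, -163.0, 249.0]]
pocket_mouth 0.88 [298. 211.] [512.9 -64.8  46. ]
pocket_mouth 0.24 [235. 145.] [663.7  75.7  46. ]
board_centre 0.55 [296. 214.] [510.9 -60.8  12. ]
clamp_hinge 0.88 [350. 205.] [ 522.8 -174.3   62. ]
clamp_handle 0.79 [376. 193.] [ 514.2 -196.5  227.6]
clamp_handle 0.65 [295. 215.] [508.1 -57.4  18.5]
```

```bash
python3 - <<'E'
from h import *
for n in ["top","side"]:
    c=dict(np.load(n+".npz"))
    v,u=np.nonzero(c["depth"]>0);P=pts(c,u,v)
    box=(P[:,0]>430)&(P[:,0]<590)&(P[:,1]>-230)&(P[:,1]<90)
    for lo,hi in [(8,16),(34,52)]:
        m=box&(P[:,2]>lo)&(P[:,2]<hi);im=np.zeros(c["depth"].shape,np.uint8);im[v[m],u[m]]=1
        k,l,st,_=cv2.connectedComponentsWithStats(im)
        for i in range(1,k):
            if st[i,4]>60:
                vv,uu=np.nonzero(l==i);q=pts(c,uu,vv);print(n,lo,st[i,4],cv2.minAreaRect(q[:,:2].astype(np.float32)),np.median(q[:,2]))
a=cv2.imread("pics/top0.png")[130:290,150:420];b=cv2.imread("pics/side0.png")[160:320,180:390]
cv2.imwrite("pics/a.png",np.vstack([cv2.resize(a,(500,296)),cv2.resize(b,(500,300+4))]) if 0 else cv2.resize(a,(800,474),interpolation=2));cv2.imwrite("pics/b.png",cv2.resize(b,(780,594),interpolation=2))
E
```

```text
top 8 3010 ((511.75811767578125, -74.34950256347656), (110.78561401367188, 249.44522094726562), 6.0837931632995605) 11.179334092991155
top 34 467 ((516.7728271484375, -125.89067077636719), (68.57347869873047, 56.805419921875), 5.613571643829346) 41.02482584784059
top 34 408 ((502.9980773925781, 0.4373931884765625), (67.84554290771484, 56.891517639160156), 6.081183910369873) 41.46706332430648
side 8 447 ((544.7371215820312, -21.952354431152344), (43.797149658203125, 144.6322784423828), 4.802026271820068) 11.009098856323817
side 8 2225 ((509.5552978515625, -77.9439697265625), (110.5974349975586, 250.12081909179688), 6.66985559463501) 11.306321680296605
side 34 439 ((501.55596923828125, -2.4650115966796875), (68.5099868774414, 58.72823715209961), 5.952115058898926) 41.17570409815687
side 34 257 ((495.17706298828125, -146.49301147460938), (24.239822387695312, 90.43302917480469), 6.947234153747559) 40.9787354855564
side 34 63 ((513.65185546875, -132.09371948242188), (25.12841796875, 8.246155738830566), 0.0072541008703410625) 44.54186211402816
```

View pics/a.png

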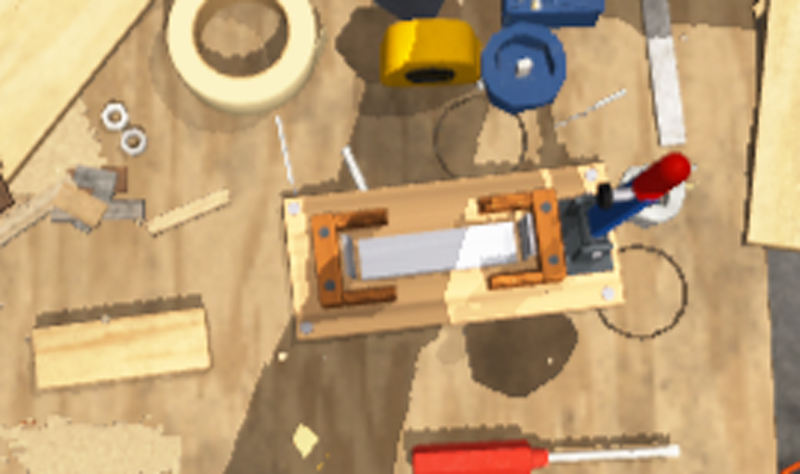

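View pics/b.png

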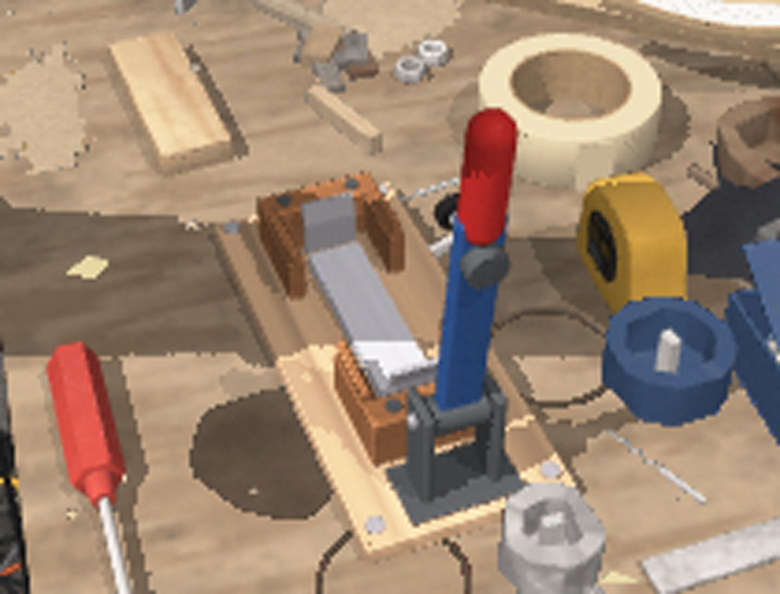

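```bash
cat > plan.py <<'E'
# plan.py n x y z yawdeg : rows in tool frame, n rows to the target tool pose (yaw = world angle of tool x)
import sys
from h import *
n=int(sys.argv[1]);T=np.array([float(a) for a in sys.argv[2:5]]);yaw=np.radians(float(sys.argv[5]))
s=telemetry.sense();Rm=R.from_quat(s["ee_rot"]).as_matrix();y0=np.arctan2(Rm[1,0],Rm[0,0])
d=T-s["ee_pos"];dy=(yaw-y0+np.pi)%(2*np.pi)-np.pi
print("at",np.round(s["ee_pos"],1),"yaw",round(np.degrees(y0),2),"tilt",np.round(Rm[:,2],4),"F",np.round(s["wrist_force"],2),"dist",np.round(d,1),"dyaw",round(np.degrees(dy),2),"t",s["time_s"])
for i in range(n):
    a=y0+dy*i/n;x=np.array([np.cos(a),np.sin(a),0]);y=np.array([np.sin(a),-np.cos(a),0])
    print([round(float(d@x/n),1),round(float(d@y/n),1),round(float(-d[2]/n),1),0,0,round(float(-dy/n),3)],end=",")
E
python3 plan.py 15 470 0 300 97.1
```

```text
at [ 311.3 -654.8  210.7] yaw 25.43 tilt [ 0. -0. -1.] F [-0.1  -0.59 -0.2 ] dist [158.7 654.8  89.3] dyaw 71.67 t 1.2
[28.3, -34.9, -6.0, 0, 0, -0.083],[31.1, -32.4, -6.0, 0, 0, -0.083],[33.7, -29.7, -6.0, 0, 0, -0.083],[36.1, -26.8, -6.0, 0, 0, -0.083],[38.2, -23.7, -6.0, 0, 0, -0.083],[40.0, -20.4, -6.0, 0, 0, -0.083],[41.6, -17.0, -6.0, 0, 0, -0.083],[42.8, -13.5, -6.0, 0, 0, -0.083],[43.8, -9.9, -6.0, 0, 0, -0.083],[44.5, -6.2, -6.0, 0, 0, -0.083],[44.8, -2.5, -6.0, 0, 0, -0.083],[44.9, 1.3, -6.0, 0, 0, -0.083],[44.6, 5.0, -6.0, 0, 0, -0.083],[44.1, 8.7, -6.0, 0, 0, -0.083],[43.2, 12.3, -6.0, 0, 0, -0.083],
```

arm_command --rows '[[[28,-35,-6,0,0,-0.083],[31,-32,-6,0,0,-0.083],[34,-30,-6,0,0,-0.083],[36,-27,-6,0,0,-0.083],[38,-24,-6,0,0,-0.083]]]' --gripper 1

```text
time_s: 1.7
ee_pos: [364.0, -434.6, 241.1]
ee_rot: [0.909, 0.418, 0.0, 0.0]
wrist_force: [1.0, -0.8, 1.2]
grip_width: 1.003
grasp_force: 0.0
```

arm_command --rows '[[[40,-20,-6,0,0,-0.083],[42,-17,-6,0,0,-0.083],[43,-13,-6,0,0,-0.083],[44,-10,-6,0,0,-0.083],[44,-6,-6,0,0,-0.083]]]'

```text
time_s: 2.2
ee_pos: [418.6, -216.8, 271.3]
ee_rot: [0.803, 0.596, 0.0, 0.0]
wrist_force: [0.2, 0.5, 0.0]
grip_width: 1.003
grasp_force: 0.0
```

arm_command --rows '[[[45,-2,-6,0,0,-0.083],[45,1,-6,0,0,-0.083],[45,5,-6,0,0,-0.083],[44,9,-6,0,0,-0.083],[43,12,-6,0,0,-0.083]]]'

```text
time_s: 2.7
ee_pos: [472.8, 1.4, 301.4]
ee_rot: [0.663, 0.749, 0.0, 0.001]
wrist_force: [0.7, 0.1, -0.3]
grip_width: 1.001
grasp_force: 0.0
```

```bash
python3 plan.py 5 437.7 173.7 120 97.1
```

```text
at [472.8   1.4 301.4] yaw 96.95 tilt [ 1.2e-03 -4.0e-04 -1.0e+00] F [ 0.68  0.13 -0.34] dist [ -35.1  172.3 -181.4] dyaw 0.15 t 2.7
[35.1, -2.8, 36.3, 0, 0, -0.001],[35.1, -2.8, 36.3, 0, 0, -0.001],[35.1, -2.8, 36.3, 0, 0, -0.001],[35.1, -2.7, 36.3, 0, 0, -0.001],[35.1, -2.7, 36.3, 0, 0, -0.001],
```

arm_command --rows '[[[34.5,-2.8,35.7,0,0,-0.001],[34.5,-2.8,35.7,0,0,0],[34.5,-2.8,35.7,0,0,-0.001],[34.5,-2.7,35.7,0,0,0],[34.5,-2.7,35.7,0,0,-0.001]]]'

```text
time_s: 3.2
ee_pos: [438.5, 170.5, 121.2]
ee_rot: [0.663, 0.748, 0.001, 0.0]
wrist_force: [0.8, 0.1, -0.4]
grip_width: 1.002
grasp_force: 0.0
```

```bash
python3 plan.py 5 437.7 173.7 17 97.1; python3 - <<'E'
from h import *
c=capture("top");r=finder.cut_out("offcut","top");print([x["p"] for x in r])
c=capture("wrist");cv2.imwrite("pics/w1.png",c["frame"][...,::-1])
E
```

```text
at [438.5 170.5 121.2] yaw 96.88 tilt [ 1.2e-03  7.0e-04 -1.0e+00] F [ 0.75  0.12 -0.43] dist [  -0.8    3.2 -104.2] dyaw 0.22 t 3.2
[0.7, -0.1, 20.8, 0, 0, -0.001],[0.7, -0.1, 20.8, 0, 0, -0.001],[0.7, -0.1, 20.8, 0, 0, -0.001],[0.7, -0.1, 20.8, 0, 0, -0.001],[0.7, -0.1, 20.8, 0, 0, -0.001],[0.87, 0.18]
```

View pics/w1.png

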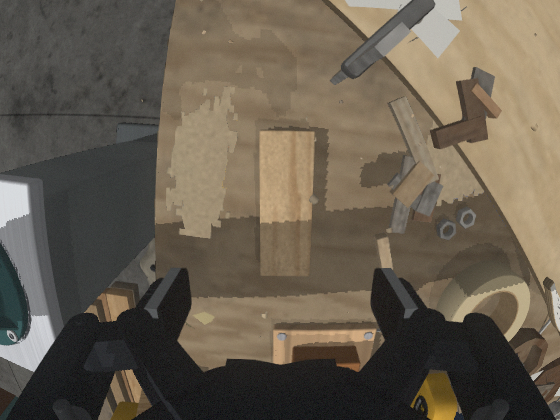

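arm_command --rows '[[[0.7,-0.1,25,0,0,-0.001],[0.7,-0.1,25,0,0,-0.001],[0.7,-0.1,25,0,0,-0.001],[0.7,-0.1,18,0,0,-0.001],[0.6,0,11,0,0,0]]]'

```text
time_s: 3.85
ee_pos: [438.7, 171.2, 18.0]
ee_rot: [0.663, 0.749, 0.0, 0.001]
wrist_force: [0.1, 0.5, 0.7]
grip_width: 0.997
grasp_force: 0.0
```

arm_command --rows '[[[0,0,0,0,0,0],[0,0,0,0,0,0],[0,0,0,0,0,0],[0,0,0,0,0,0],[0,0,0,0,0,0]]]' --gripper -1

```text
time_s: 4.35
ee_pos: [437.9, 172.7, 18.8]
ee_rot: [0.662, 0.75, 0.001, 0.0]
wrist_force: [-0.2, 0.4, 0.5]
grip_width: 0.143
grasp_force: 0.0
```

arm_command --rows '[[[0,0,0,0,0,0],[0,0,0,0,0,0],[0,0,0,0,0,0],[0,0,0,0,0,0]]]'

```text
time_s: 4.75
ee_pos: [437.5, 172.7, 18.2]
ee_rot: [0.662, 0.75, -0.0, -0.0]
wrist_force: [0.1, 0.1, -0.2]
grip_width: 0.002
grasp_force: 0.0
```

```bash
python3 - <<'E'
from h import *
c=capture("side");cv2.imwrite("pics/s2.png",cv2.resize(c["frame"][100:300,150:420,::-1],(800,592)))
for n in ["side","top"]:
  c=capture(n)
  for r in finder.cut_out("offcut",n)[:2]:
    v,u=np.nonzero(r["region"]&(c["depth"]>0));P=pts(c,u,v);t=P[abs(P[:,2]-18)<6];print(n,r["p"],cv2.minAreaRect(t[:,:2].astype(np.float32)),np.percentile(P,[3,97],axis=0).round(0).tolist())
E
```

```text
side 0.66 ((436.6572570800781, 170.31793212890625), (44.354087829589844, 128.5234832763672), 7.1722211837768555) [[412.0, 107.0, 3.0], [462.0, 220.0, 19.0]]
side 0.36 ((509.4066467285156, -78.34001159667969), (107.906005859375, 245.84169006347656), 5.84859037399292) [[456.0, -205.0, 9.0], [563.0, 19.0, 233.0]]
top 0.85 ((442.5222473144531, 142.45217895507812), (44.535560607910156, 63.076072692871094), 7.219791889190674) [[420.0, 112.0, 13.0], [464.0, 167.0, 20.0]]
```

View pics/s2.png

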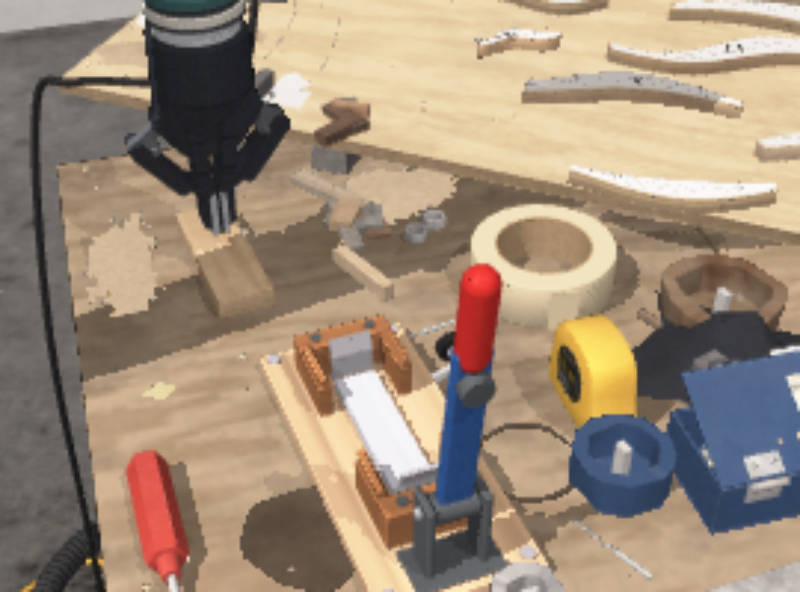

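```bash
python3 - <<'E'
from h import *
s=telemetry.sense();print(s["ee_pos"],s["grip_width"],s["joints"].round(3) if hasattr(s["joints"],"round") else s["joints"])
c=capture("side")
v,u=np.mgrid[140:185,212:236];v=v.ravel();u=u.ravel();P=pts(c,u,v);m=(P[:,2]>12)&(c["depth"][v,u]>0)&(P[:,1]<178)&(P[:,2]<60)&(c["frame"][v,u].max(1)<130)
for V in range(160,185):
    k=m&(v==V)
    if k.any(): print(V,P[k].mean(0).round(1),k.sum(),c["frame"][v[k],u[k]].mean(0).round())
E
```

```text
[437.52043216 172.60135441  18.15958684] -0.0018368928135146974 [-0.293  0.632 -0.24   2.285  0.54   0.277 -0.886]
170 [447.6 167.4  58.3] 3 [61. 57. 56.]
171 [447.4 167.1  55.7] 3 [57. 54. 56.]
172 [435.5 166.   55.9] 10 [58. 56. 58.]
173 [436.  164.8  53.7] 8 [55. 55. 58.]
174 [435.9 164.6  51.1] 9 [58. 56. 57.]
175 [433.7 163.4  49.5] 6 [57. 56. 60.]
176 [431.5 163.7  46.8] 5 [58. 56. 57.]
177 [433.8 161.8  44.9] 4 [87. 86. 88.]
178 [435.  161.6  41.9] 3 [107.  99.  94.]
```

arm_command --rows '[[[0,0,3,0,0,0],[0,0,3,0,0,0],[0,0,1,0,0,0],[0,0,1,0,0,0],[0,0,0,0,0,0]]]'

```text
time_s: 5.55
ee_pos: [437.4, 172.6, 10.0]
ee_rot: [0.661, 0.75, -0.0, -0.0]
wrist_force: [0.4, -0.6, 1.0]
grip_width: -0.0
grasp_force: 0.0
```

```bash
python3 - <<'E'
from h import *
c=capture("wrist");cv2.imwrite("pics/w2.png",c["frame"][...,::-1]);print(telemetry.sense()["wrist_force"],telemetry.sense()["ee_pos"])
E
```

```text
[-0.43782986  0.3360589   0.20917182] [437.50525179 172.6379795   10.10558082]
```

View pics/w2.png

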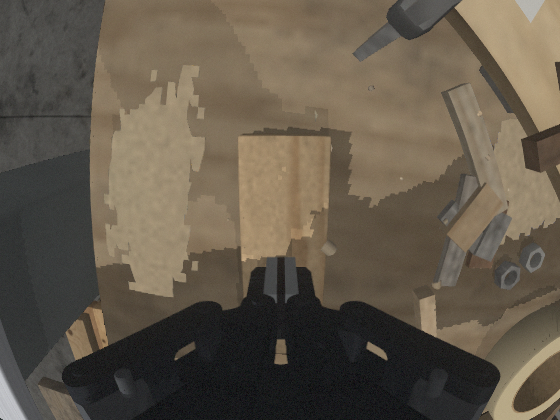

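arm_command --rows '[[[0,0,2,0,0,0],[0,0,2,0,0,0],[0,0,2,0,0,0],[0,0,0,0,0,0]]]'

```text
time_s: 6.0
ee_pos: [437.3, 172.5, 3.9]
ee_rot: [0.662, 0.75, -0.0, -0.0]
wrist_force: [-0.4, -1.0, 0.0]
grip_width: 0.002
grasp_force: 0.0
```

```bash
python3 - <<'E'
from h import *
print(telemetry.sense()["wrist_force"],telemetry.sense()["ee_pos"])
for n in ["side","top"]:
  c=capture(n);D=c["depth"]
  v,u=np.nonzero(D>0);P=pts(c,u,v);m=(abs(P[:,0]-437)<35)&(abs(P[:,1]-172)<30)&(P[:,2]>22)&(P[:,2]<90)
  for z in range(22,90,4):
    k=m&(P[:,2]>=z)&(P[:,2]<z+4)
    if k.any(): print(n,z,k.sum(),P[k].mean(0).round(1),np.ptp(P[k],axis=0).round())
E
```

```text
[-0.38194503 -1.01737178  0.03893331] [437.34633994 172.54042084   3.90975131]
side 22 4 [457.1 183.6  24.2] [4. 7. 2.]
side 26 8 [436.3 164.   27.5] [15.  6.  4.]
side 30 14 [435.9 162.3  32.3] [22.  9.  3.]
side 34 17 [436.6 164.6  36.1] [26. 10.  4.]
side 38 16 [432.7 164.6  40. ] [27. 17.  4.]
side 42 20 [435.3 164.6  44. ] [28. 18.  4.]
side 46 18 [434.3 163.9  48.1] [25. 15.  4.]
side 50 20 [435.6 164.3  52.5] [28. 10.  3.]
side 54 13 [435.4 165.4  55.6] [28. 10.  4.]
side 58 24 [436.2 164.4  60. ] [28. 18.  4.]
side 62 11 [435.4 163.1  64.4] [25. 13.  3.]
side 66 31 [437.1 163.1  68.3] [52. 24.  4.]
side 70 43 [436.6 163.6  72.3] [61. 26.  4.]
side 74 53 [438.4 164.8  76.2] [66. 31.  4.]
side 78 69 [437.5 168.4  80.2] [70. 33.  4.]
side 82 40 [437.3 166.2  83.9] [67. 32.  4.]
side 86 31 [442.4 167.9  88. ] [67. 31.  4.]
top 34 1 [425.4 165.9  34.4] [0. 0. 0.]
top 70 3 [415.6 159.5  73.6] [6. 2. 0.]
top 74 3 [412.6 158.7  77.3] [4. 2. 1.]
top 78 10 [411.2 162.8  80. ] [15.  9.  3.]
top 82 4 [411.1 160.6  84. ] [6. 6. 3.]
top 86 4 [408.7 161.7  88.6] [4. 5. 3.]
```

arm_command --rows '[[[0,0,0,0,0,0],[0,0,0,0,0,0],[0,0,0,0,0,0],[0,0,0,0,0,0],[0,0,0,0,0,0]]]' --gripper 1

```text
time_s: 6.6
ee_pos: [437.5, 172.6, 4.2]
ee_rot: [0.662, 0.75, -0.0, 0.0]
wrist_force: [1.0, 0.5, 0.3]
grip_width: 0.848
grasp_force: 0.0
```

arm_command --rows '[[[0,0,5,0,0,0],[0,0,5,0,0,0],[0,0,4,0,0,0],[0,0,4,0,0,0],[0,0,3,0,0,0]]]'

```text
time_s: 7.1
ee_pos: [437.3, 172.6, -17.4]
ee_rot: [0.661, 0.75, -0.0, -0.0]
wrist_force: [-0.6, -0.1, -0.4]
grip_width: 1.001
grasp_force: 0.0
```

arm_command --rows '[[[0,0,2,0,0,0],[0,0,2,0,0,0],[0,0,1,0,0,0],[0,0,0,0,0,0]]]'

```text
time_s: 7.5
ee_pos: [437.5, 172.6, -21.9]
ee_rot: [0.662, 0.75, -0.0, -0.0]
wrist_force: [-0.5, 0.2, 0.0]
grip_width: 0.997
grasp_force: 0.0
```

arm_command --rows '[[[0,0,0,0,0,0],[0,0,0,0,0,0],[0,0,0,0,0,0],[0,0,0,0,0,0],[0,0,0,0,0,0]]]' --gripper -1

```text
time_s: 8.0
ee_pos: [437.7, 172.7, -21.4]
ee_rot: [0.662, 0.75, 0.0, 0.0]
wrist_force: [-0.8, -0.1, 6.2]
grip_width: 0.509
grasp_force: 61.5
```

arm_command --rows '[[[0,0,-10,0,0,0],[0,0,-30,0,0,0],[0,0,-35,0,0,0],[0,0,0,0,0,0]]]'

```text
time_s: 8.4
ee_pos: [439.6, 173.5, 56.7]
ee_rot: [0.662, 0.75, 0.003, 0.001]
wrist_force: [0.8, 1.0, -1.0]
grip_width: 0.513
grasp_force: 61.5
```

```bash
python3 plan.py 7 509.2 -64.2 53 96.15
```

```text
at [439.6 173.5  56.7] yaw 97.12 tilt [ 0.0059  0.0032 -1.    ] F [ 0.75  1.04 -1.  ] dist [  69.6 -237.7   -3.7] dyaw -0.97 t 8.4
[-34.9, 5.7, 0.5, 0, 0, 0.002],[-34.9, 5.7, 0.5, 0, 0, 0.002],[-34.9, 5.8, 0.5, 0, 0, 0.002],[-34.9, 5.9, 0.5, 0, 0, 0.002],[-34.9, 6.0, 0.5, 0, 0, 0.002],[-34.9, 6.1, 0.5, 0, 0, 0.002],[-34.8, 6.2, 0.5, 0, 0, 0.002],
```

arm_command --rows '[[[-35,5.7,0.5,0,0,0.002],[-35,5.7,0.5,0,0,0.002],[-35,5.8,0.5,0,0,0.003],[-35,5.9,0.5,0,0,0.002]]]'

```text
time_s: 8.8
ee_pos: [477.3, 35.0, 51.1]
ee_rot: [0.665, 0.747, -0.0, -0.0]
wrist_force: [0.5, 0.3, -1.1]
grip_width: 0.517
grasp_force: 61.4
```

arm_command --rows '[[[-35,6,0.5,0,0,0.003],[-35,6,0.5,0,0,0.002],[-35,6.2,0.5,0,0,0.003],[0,0,0,0,0,0],[0,0,0,0,0,0]]]'

```text
time_s: 9.3
ee_pos: [507.0, -67.1, 49.3]
ee_rot: [0.669, 0.743, -0.0, -0.0]
wrist_force: [0.9, 0.5, -0.3]
grip_width: 0.506
grasp_force: 61.4
```

```bash
python3 plan.py 1 509.2 -64.2 53 96.15; cat > off.py <<'E'
from h import *
# offcut pose seen now, vs. jig as seen by the same camera at the start, in jig axes
J={"top":np.array([509.9,-62.7]),"side":np.array([508.5,-65.6])};a=np.radians(6.15)
ex=np.array([np.cos(a),np.sin(a)]);ey=np.array([-np.sin(a),np.cos(a)])
for n in ["top","side"]:
  c=capture(n);cv2.imwrite(f"pics/{n}_o.png",c["frame"][...,::-1])
  for r in finder.cut_out("offcut",n)[:1]:
    v,u=np.nonzero(r["region"]&(c["depth"]>0));P=pts(c,u,v);z=np.percentile(P[:,2],70)
    t=P[abs(P[:,2]-z)<6];q=(t[:,:2]-J[n])@np.stack([ex,ey],1)
    print(n,round(r["p"],2),len(t),"z",z.round(1),"x 1/99",np.percentile(q[:,0],[1,50,99]).round(1),"y",np.percentile(q[:,1],[0.5,99.5]).round(1))
    for sg in (q[:,1]>0,q[:,1]<0):
      if sg.sum()>20: print("   half y",q[sg,1].mean().round(),"x",np.percentile(q[sg,0],[2,98]).round(1),"z",t[sg,2].mean().round(1),cv2.minAreaRect(q[sg].astype(np.float32)))
E
python3 off.py
```

```text
at [507.  -67.1  49.3] yaw 96.02 tilt [-7.e-04 -1.e-04 -1.e+00] F [ 0.95  0.51 -0.34] dist [2.2 2.9 3.7] dyaw 0.13 t 9.3
[2.6, 2.5, -3.7, 0, 0, -0.002],top 0.83 391 z 88.3 x 1/99 [-25.7  -7.9  18.1] y [13.7 63.7]
   half y 44.0 x [-25.4  17.7] z 87.5 ((-3.447551727294922, 38.48975372314453), (50.76933670043945, 44.743446350097656), 89.68119812011719)
side 0.56 885 z 88.1 x 1/99 [-25.6  -1.4  18.6] y [-63.6  52.8]
   half y 22.0 x [-16.3  18.5] z 87.9 ((-0.07692909240722656, 27.79889488220215), (54.890411376953125, 38.83277893066406), 89.70122528076172)
   half y -35.0 x [-25.5  18. ] z 87.5 ((-3.3446731567382812, -32.134769439697266), (64.29666900634766, 45.23151779174805), 89.72266387939453)
```

arm_command --rows '[[[0.1,1.8,5,0,0,-0.002],[0.1,1.6,5,0,0,-0.002],[0,0,3,0,0,0],[0,0,3,0,0,0],[0,0,0,0,0,0]]]'

```text
time_s: 10.0
ee_pos: [510.3, -65.1, 33.1]
ee_rot: [0.666, 0.746, -0.0, -0.0]
wrist_force: [0.5, 0.8, -0.4]
grip_width: 0.511
grasp_force: 61.4
```

```bash
python3 plan.py 1 509.2 -64.2 33 96.15; python3 off.py; python3 - <<'E'
import cv2
a=cv2.imread("pics/side_o.png")[175:300,225:350];cv2.imwrite("pics/so.png",cv2.resize(a,(600,600)))
E
```

```text
at [510.3 -65.1  33.1] yaw 96.43 tilt [-0.0012 -0.     -1.    ] F [ 0.5   0.76 -0.4 ] dist [-1.1  0.9 -0.1] dyaw -0.28 t 10.0
[1.0, -1.0, 0.1, 0, 0, 0.005],top 0.69 390 z 72.3 x 1/99 [-22.5  -5.1  21.1] y [-28.   65.2]
   half y 45.0 x [-22.3  20.6] z 71.3 ((-0.030063629150390625, 40.279518127441406), (45.459754943847656, 50.21737289428711), 0.7922188639640808)
side 0.94 826 z 72.2 x 1/99 [-21.8   1.3  21.5] y [-64.6  46.7]
   half y 19.0 x [-13.2  21.1] z 71.9 ((3.3846912384033203, 25.34998321533203), (50.95296859741211, 37.24342727661133), 88.29317474365234)
   half y -35.0 x [-21.7  21.1] z 71.6 ((0.2503643035888672, -32.716712951660156), (65.47468566894531, 44.49538040161133), 89.55137634277344)
```

View pics/so.png

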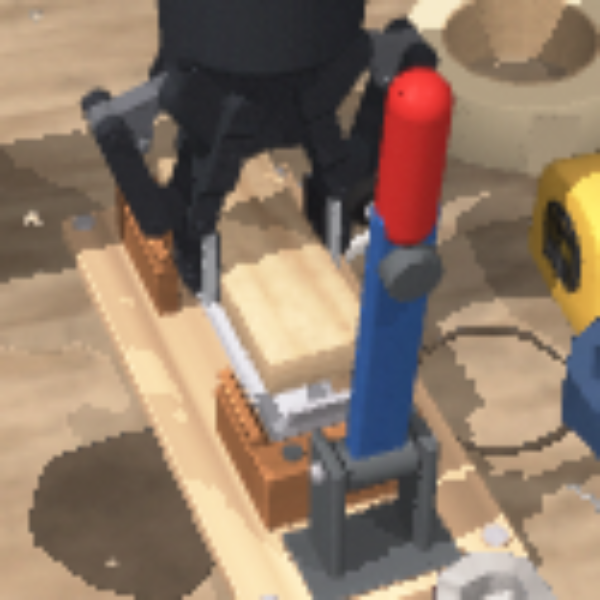

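arm_command --rows '[[[0,0,2,0,0,0],[0,0,2,0,0,0],[0,0,2,0,0,0],[0,0,1,0,0,0],[0,0,1,0,0,0]]]'

```text
time_s: 10.7
ee_pos: [510.7, -65.2, 25.5]
ee_rot: [0.666, 0.746, -0.0, -0.0]
wrist_force: [0.6, -0.4, -0.7]
grip_width: 0.51
grasp_force: 61.4
```

arm_command --rows '[[[0,0,0.8,0,0,0],[0,0,0.8,0,0,0]]]'

```text
time_s: 10.9
ee_pos: [510.8, -65.2, 24.0]
ee_rot: [0.666, 0.746, 0.0, 0.0]
wrist_force: [1.2, -0.7, -0.6]
grip_width: 0.507
grasp_force: 61.4
```

arm_command --rows '[[[0,0,0.8,0,0,0],[0,0,0.8,0,0,0]]]'

```text
time_s: 11.1
ee_pos: [510.9, -65.4, 22.5]
ee_rot: [0.666, 0.746, -0.0, 0.0]
wrist_force: [0.5, -0.3, -0.1]
grip_width: 0.509
grasp_force: 61.4
```

arm_command --rows '[[[0,0,0.8,0,0,0],[0,0,0.8,0,0,0]]]'

```text
time_s: 11.3
ee_pos: [511.0, -65.5, 21.2]
ee_rot: [0.667, 0.745, -0.0, 0.0]
wrist_force: [-0.7, -0.5, 5.4]
grip_width: 0.516
grasp_force: 62.1
```

arm_command --rows '[[[0,-0.2,0.8,0,0,0],[0,-0.2,0.8,0,0,0]]]'

```text
time_s: 11.5
ee_pos: [511.2, -65.2, 20.0]
ee_rot: [0.666, 0.746, 0.0, 0.001]
wrist_force: [-1.3, -0.7, 8.0]
grip_width: 0.514
grasp_force: 62.2
```

arm_command --rows '[[[0,0,0.8,0,0,0],[0,0,0.8,0,0,0]]]'

```text
time_s: 11.7
ee_pos: [511.4, -65.2, 18.6]
ee_rot: [0.666, 0.746, 0.001, 0.001]
wrist_force: [-0.4, -0.9, 8.6]
grip_width: 0.511
grasp_force: 62.3
```

arm_command --rows '[[[0,0,0.5,0,0,0],[0,0,0.5,0,0,0]]]'

```text
time_s: 11.9
ee_pos: [511.5, -65.2, 17.7]
ee_rot: [0.666, 0.746, 0.001, 0.001]
wrist_force: [-1.3, -0.6, 9.8]
grip_width: 0.513
grasp_force: 62.5
```

```bash
python3 off.py; python3 plan.py 1 509.2 -64.2 15 96.15
```

```text
top 0.94 372 z 56.9 x 1/99 [-21.4  -3.8  23.1] y [-31.1  64.9]
   half y 45.0 x [-21.3  22.1] z 56.0 ((1.1420326232910156, 39.7569465637207), (45.662357330322266, 50.72990798950195), 0.5213524103164673)
side 0.8 805 z 56.3 x 1/99 [-21.    2.2  22.6] y [-64.6  50.9]
   half y 20.0 x [-14.4  21.7] z 56.0 ((3.0266780853271484, 32.364723205566406), (41.213409423828125, 65.31832885742188), 5.811932563781738)
   half y -34.0 x [-20.9  22. ] z 55.6 ((1.1849079132080078, -32.92461395263672), (45.542640686035156, 64.9488525390625), 0.7519859671592712)
at [511.5 -65.1  17.6] yaw 96.42 tilt [ 2.2e-03 -2.0e-04 -1.0e+00] F [ 0.09 -0.58  7.63] dist [-2.3  0.9 -2.6] dyaw -0.27 t 12.1
[1.2, -2.2, 2.6, 0, 0, 0.005],
```

arm_command --rows '[[[0,-0.4,0.3,0,0,0.003],[0,-0.4,0.3,0,0,0.002],[0,-0.2,0.3,0,0,0.002]]]'

```text
time_s: 12.4
ee_pos: [511.4, -65.1, 17.0]
ee_rot: [0.669, 0.744, 0.001, 0.001]
wrist_force: [0.7, -0.9, 8.7]
grip_width: 0.507
grasp_force: 62.5
```

arm_command --rows '[[[0,-0.4,0.3,0,0,0],[0,-0.4,0.3,0,0,0],[0,0,0.3,0,0,0]]]'

```text
time_s: 12.7
ee_pos: [511.0, -65.0, 15.5]
ee_rot: [0.669, 0.744, 0.002, 0.001]
wrist_force: [3.1, -1.5, 1.3]
grip_width: 0.509
grasp_force: 61.5
```

arm_command --rows '[[[0,0,0.3,0,0,0],[0,0,0.3,0,0,0],[0,0,0.3,0,0,0]]]'

```text
time_s: 13.0
ee_pos: [509.8, -65.2, 14.2]
ee_rot: [0.669, 0.743, 0.001, 0.001]
wrist_force: [3.1, 0.8, 2.5]
grip_width: 0.512
grasp_force: 61.8
```

arm_command --rows '[[[0,0.1,0.3,0,0,0],[0,0.1,0.3,0,0,0],[0,0.1,0.3,0,0,0]]]'

```text
time_s: 13.3
ee_pos: [508.9, -65.4, 13.1]
ee_rot: [0.669, 0.743, -0.0, 0.0]
wrist_force: [2.9, -1.3, 4.8]
grip_width: 0.509
grasp_force: 61.9
```

arm_command --rows '[[[0,0.5,0.2,0,0,0],[0,0.4,0.2,0,0,0],[0,0.3,0.2,0,0,0]]]'

```text
time_s: 13.6
ee_pos: [508.9, -65.5, 12.3]
ee_rot: [0.669, 0.743, -0.001, -0.001]
wrist_force: [0.9, -0.6, 3.5]
grip_width: 0.512
grasp_force: 61.9
```

arm_command --rows '[[[0,0.1,0.3,0,0,0],[0,0.1,0.3,0,0,0],[0,0,0.3,0,0,0]]]'

```text
time_s: 13.9
ee_pos: [509.0, -65.5, 11.3]
ee_rot: [0.669, 0.743, -0.001, -0.001]
wrist_force: [0.2, 0.1, 3.2]
grip_width: 0.508
grasp_force: 61.8
```

arm_command --rows '[[[0,0,0.3,0,0,0],[0,0,0.3,0,0,0],[0,0,0.3,0,0,0]]]'

```text
time_s: 14.2
ee_pos: [509.2, -65.5, 10.4]
ee_rot: [0.669, 0.743, -0.001, -0.001]
wrist_force: [-1.2, -0.9, 2.9]
grip_width: 0.509
grasp_force: 61.8
```

```bash
python3 - <<'E'
from h import *
a=np.radians(6.15);B=np.array([[np.cos(a),-np.sin(a)],[np.sin(a),np.cos(a)]])
for n,J in [("top",[509.9,-62.7]),("side",[508.5,-65.6])]:
  c=dict(np.load(n+".npz"));v,u=np.nonzero(c["depth"]>0);P=pts(c,u,v);q=(P[:,:2]-J)@B
  k=(abs(q[:,0])<10)&(abs(q[:,1])<40);w=(abs(q[:,0])>30)&(abs(q[:,0])<50)&(abs(q[:,1])<30)
  print(n,np.percentile(P[k,2],[10,50,90]),"board(12)",np.median(P[w,2]))
E
python3 off.py
```

```text
top [17.24882892 19.54572904 21.7363203 ] board(12) 10.831396163377633
side [18.32258232 19.42788461 20.7497426 ] board(12) 11.021720378779378
top 0.73 357 z 49.5 x 1/99 [-23.3  -5.9  20.4] y [-33.6  64.1]
   half y 45.0 x [-23.   19.8] z 48.8 ((-1.0250511169433594, 40.45690155029297), (44.65800857543945, 48.22282028198242), 0.019981930032372475)
side 0.57 803 z 49.2 x 1/99 [-23.4  -0.4  20.2] y [-69.7  46.7]
   half y 20.0 x [-14.8  20.6] z 48.7 ((1.4306201934814453, 30.476688385009766), (39.8460578918457, 62.9361457824707), 5.669803619384766)
   half y -35.0 x [-23.3  18.3] z 48.6 ((-2.498537063598633, -35.08699035644531), (71.25205993652344, 43.77727127075195), 87.17900085449219)
```

arm_command --rows '[[[0,0.2,0.7,0,0,0],[0,0.2,0.7,0,0,0],[0,0.2,0.7,0,0,0],[0,0.1,0.7,0,0,0]]]'

```text
time_s: 14.8
ee_pos: [510.9, -65.3, 7.8]
ee_rot: [0.669, 0.743, -0.0, -0.0]
wrist_force: [-1.9, -1.9, 1.8]
grip_width: 0.509
grasp_force: 61.8
```

arm_command --rows '[[[0,-0.2,0.7,0,0,0],[0,-0.2,0.7,0,0,0],[0,-0.1,0.7,0,0,0],[0,0,0.7,0,0,0]]]'

```text
time_s: 15.2
ee_pos: [511.5, -65.1, 5.3]
ee_rot: [0.669, 0.743, 0.001, 0.001]
wrist_force: [-0.3, -0.0, 3.5]
grip_width: 0.51
grasp_force: 61.8
```

arm_command --rows '[[[0,-0.3,0.5,0,0,0],[0,-0.2,0.5,0,0,0],[0,0,0.5,0,0,0],[0,0,0.5,0,0,0]]]'

```text
time_s: 15.6
ee_pos: [511.1, -65.1, 3.3]
ee_rot: [0.669, 0.743, 0.001, 0.001]
wrist_force: [1.2, -1.3, 2.2]
grip_width: 0.511
grasp_force: 61.9
```

Now fine steps.

arm_command --rows '[[[0,-0.2,0.3,0,0,0],[0,0,0.3,0,0,0],[0,0,0.3,0,0,0]]]'

```text
time_s: 15.9
ee_pos: [510.6, -65.2, 2.3]
ee_rot: [0.669, 0.743, 0.001, 0.0]
wrist_force: [1.7, 0.9, 3.3]
grip_width: 0.511
grasp_force: 61.8
```

arm_command --rows '[[[0,0.1,0.3,0,0,0],[0,0,0.3,0,0,0],[0,0,0.2,0,0,0]]]'

```text
time_s: 16.2
ee_pos: [510.1, -65.2, 1.4]
ee_rot: [0.669, 0.743, 0.0, 0.0]
wrist_force: [3.5, 0.4, 4.2]
grip_width: 0.515
grasp_force: 61.8
```

arm_command --rows '[[[0,0.2,0.3,0,0,0],[0,0.1,0.3,0,0,0],[0,0,0,0,0,0]]]'

```text
time_s: 16.5
ee_pos: [509.7, -65.4, 0.7]
ee_rot: [0.669, 0.743, -0.0, -0.0]
wrist_force: [0.9, -0.9, 2.9]
grip_width: 0.511
grasp_force: 61.8
```

arm_command --rows '[[[0,0,0.3,0,0,0],[0,0,0.3,0,0,0],[0,0,0,0,0,0]]]'

```text
time_s: 16.8
ee_pos: [509.6, -65.4, 0.1]
ee_rot: [0.669, 0.743, -0.0, -0.0]
wrist_force: [1.4, -0.8, 2.5]
grip_width: 0.512
grasp_force: 61.8
```

arm_command --rows '[[[0,0,0.3,0,0,0],[0,0,0.3,0,0,0],[0,0,0,0,0,0]]]'

```text
time_s: 17.1
ee_pos: [509.5, -65.4, -0.6]
ee_rot: [0.669, 0.743, -0.0, -0.0]
wrist_force: [0.5, 0.4, 2.6]
grip_width: 0.513
grasp_force: 61.9
```

arm_command --rows '[[[0,0,0.3,0,0,0],[0,0,0.3,0,0,0],[0,0,0,0,0,0]]]'

```text
time_s: 17.4
ee_pos: [509.5, -65.4, -0.8]
ee_rot: [0.669, 0.743, -0.001, -0.0]
wrist_force: [-1.2, -0.7, 6.8]
grip_width: 0.511
grasp_force: 62.3
```

arm_command --rows '[[[0,0,0.3,0,0,0],[0,0,0,0,0,0]]]'

```text
time_s: 17.6
ee_pos: [509.5, -65.4, -0.9]
ee_rot: [0.669, 0.743, -0.001, -0.0]
wrist_force: [-0.5, -0.5, 9.3]
grip_width: 0.512
grasp_force: 62.6
```

arm_command --rows '[[[0,0,0.3,0,0,0],[0,0,0.3,0,0,0],[0,0,0,0,0,0]]]'

```text
time_s: 17.9
ee_pos: [509.6, -65.4, -1.1]
ee_rot: [0.669, 0.743, -0.001, 0.0]
wrist_force: [-1.5, -0.3, 13.4]
grip_width: 0.511
grasp_force: 63.1
```

arm_command --rows '[[[0,0,0.3,0,0,0],[0,0,0.3,0,0,0],[0,0,0,0,0,0]]]'

```text
time_s: 18.2
ee_pos: [509.6, -65.5, -1.2]
ee_rot: [0.669, 0.743, -0.001, 0.0]
wrist_force: [-2.7, -0.2, 17.3]
grip_width: 0.509
grasp_force: 63.7
```

```bash
python3 plan.py 1 509.2 -64.2 15 96.15;python3 off.py
```

```text
at [509.6 -65.5  -1.2] yaw 96.02 tilt [-4.0e-04 -1.4e-03 -1.0e+00] F [-2.71 -0.2  17.26] dist [-0.4  1.3 16.2] dyaw 0.13 t 18.2
[1.3, -0.3, -16.2, 0, 0, -0.002],top 0.95 341 z 37.9 x 1/99 [-22.9  -5.8  20.6] y [-35.2  64. ]
   half y 45.0 x [-22.6  20.4] z 37.0 ((-1.0153064727783203, 40.245262145996094), (48.35697555541992, 44.19712829589844), 89.11322021484375)
side 0.78 759 z 37.6 x 1/99 [-22.8   0.6  21.3] y [-63.8  63.8]
   half y 22.0 x [-21.8  21.1] z 37.1 ((0.24851226806640625, 32.824310302734375), (43.168365478515625, 66.3798599243164), 2.255089521408081)
   half y -31.0 x [-22.6  20.4] z 37.0 ((-0.3676738739013672, -32.51953125), (64.57837677001953, 45.979248046875), 89.74860382080078)
```

arm_command --rows '[[[0,0,-0.5,0,0,0],[0,0,0,0,0,0]]]'

```text
time_s: 18.6
ee_pos: [509.6, -65.5, -1.2]
ee_rot: [0.669, 0.743, -0.001, 0.0]
wrist_force: [-2.1, 0.1, 12.2]
grip_width: 0.513
grasp_force: 62.9
```

arm_command --rows '[[[0,0,0,0,0,0],[0,0,0,0,0,0],[0,0,0,0,0,0],[0,0,0,0,0,0]]]' --gripper 0.8

```text
time_s: 19.0
ee_pos: [509.7, -65.3, -2.4]
ee_rot: [0.669, 0.743, -0.0, -0.0]
wrist_force: [-0.0, 0.5, -0.4]
grip_width: 0.898
grasp_force: 0.0
```

arm_command --rows '[[[0,0,-3,0,0,0],[0,0,-8,0,0,0],[0,0,-30,0,0,0],[0,0,-40,0,0,0],[0,0,-45,0,0,0]]]'

```text
time_s: 19.5
ee_pos: [509.1, -65.3, 125.1]
ee_rot: [0.669, 0.743, -0.001, -0.001]
wrist_force: [0.7, 1.3, 0.1]
grip_width: 0.898
grasp_force: 0.0
```

arm_command --rows '[[[0,0,-48,0,0,0],[0,0,-48,0,0,0],[0,0,-28,0,0,0],[0,0,0,0,0,0]]]' --gripper -1

```text
time_s: 19.9
ee_pos: [513.2, -65.0, 253.1]
ee_rot: [0.669, 0.743, 0.003, 0.004]
wrist_force: [0.5, -0.2, -0.1]
grip_width: 0.215
grasp_force: 0.0
```

```bash
python3 off.py; python3 - <<'E'
from h import *
s=telemetry.sense();print(s["time_s"],s["ee_pos"],s["grip_width"])
a=np.radians(6.15);B=np.array([[np.cos(a),-np.sin(a)],[np.sin(a),np.cos(a)]])
for n,J in [("top",[509.9,-62.7]),("side",[508.5,-65.6])]:
  c=capture(n);r=finder.cut_out("clamp",n)[0];v,u=np.nonzero(r["region"]&(c["depth"]>0));P=pts(c,u,v);q=np.c_[(P[:,:2]-J)@B,P[:,2]]
  q=q[q[:,2]>80];print(n,r["p"],len(q))
  for z in range(80,270,30):
    k=(q[:,2]>=z)&(q[:,2]<z+30)
    if k.sum()>3: print(z,k.sum(),q[k].mean(0).round(1))
  print(q[:,2].max())
E
```

```text
top 0.74 667 z 38.4 x 1/99 [-23.5  -2.4  21.2] y [-14.4  64.9]
   half y 33.0 x [-23.   20.7] z 37.4 ((-1.8957405090332031, 32.73601150512695), (65.04569244384766, 47.189659118652344), 89.93513488769531)
   half y -5.0 x [-23.3  18.8] z 37.4 ((-4.129863739013672, -3.010669708251953), (46.26285934448242, 16.55665397644043), 18.9555606842041)
side 0.96 1022 z 38.0 x 1/99 [-23.3  -2.3  21.1] y [-63.8  64.6]
   half y 32.0 x [-22.9  20.6] z 37.4 ((-0.32251548767089844, 32.983280181884766), (65.75367736816406, 49.70209884643555), 89.9729232788086)
   half y -31.0 x [-23.1  19.9] z 37.4 ((-0.8044872283935547, -32.67826461791992), (65.00262451171875, 45.722900390625), 89.96403503417969)
20.1 [508.75605374 -65.49746665 246.85646176] 4.40563771222781e-05
top 0.69 4
355.6660370748425
side 0.83 1061
80 141 [  -1.9 -119.6   95.4]
110 148 [  -1.3 -123.5  125. ]
140 139 [  -3.  -128.5  154.7]
170 267 [  -2.9 -129.   182.9]
200 193 [  -3.  -137.3  215.1]
230 173 [  -2.3 -138.7  241.6]
250.2644086615748
```

```bash
python3 plan.py 4 527.6 -235.2 267 96.15
```

```text
at [509.3 -65.2 246.7] yaw 96.03 tilt [-2.8e-03  6.0e-04 -1.0e+00] F [-1.1  -0.02  0.12] dist [  18.3 -170.    20.3] dyaw 0.12 t 20.3
[-42.7, 0.1, -5.1, 0, 0, -0.001],[-42.7, 0.1, -5.1, 0, 0, -0.001],[-42.7, 0.0, -5.1, 0, 0, -0.001],[-42.7, 0.0, -5.1, 0, 0, -0.001],
```

arm_command --rows '[[[0,0,-20,0,0,0],[-43,0,0,0,0,-0.001],[-43,0,0,0,0,0],[-43,0,0,0,0,-0.001],[-43,0,0,0,0,0]]]'

```text
time_s: 20.8
ee_pos: [528.1, -237.7, 267.2]
ee_rot: [0.668, 0.744, -0.0, -0.001]
wrist_force: [0.4, -0.5, 0.1]
grip_width: 0.001
grasp_force: 0.0
```

arm_command --rows '[[[0,0,0,0,0,0],[0,0,0,0,0,0]]]'

```text
time_s: 21.0
ee_pos: [527.8, -237.4, 266.8]
ee_rot: [0.669, 0.743, -0.0, -0.001]
wrist_force: [0.6, 0.6, -0.4]
grip_width: -0.008
grasp_force: 0.0
```

```bash
python3 plan.py 2 527.6 -235.2 203 96.15; python3 - <<'E'
from h import *
c=capture("side");cv2.imwrite("pics/s5.png",cv2.resize(c["frame"][60:280,200:400,::-1],(545,600)))
E
```

```text
at [ 527.8 -237.4  266.8] yaw 95.96 tilt [-0.0018  0.0014 -1.    ] F [ 0.61  0.55 -0.37] dist [ -0.2   2.2 -63.8] dyaw 0.19 t 21.0
[1.1, 0.0, 31.9, 0, 0, -0.002],[1.1, 0.0, 31.9, 0, 0, -0.002],
```

View pics/s5.png

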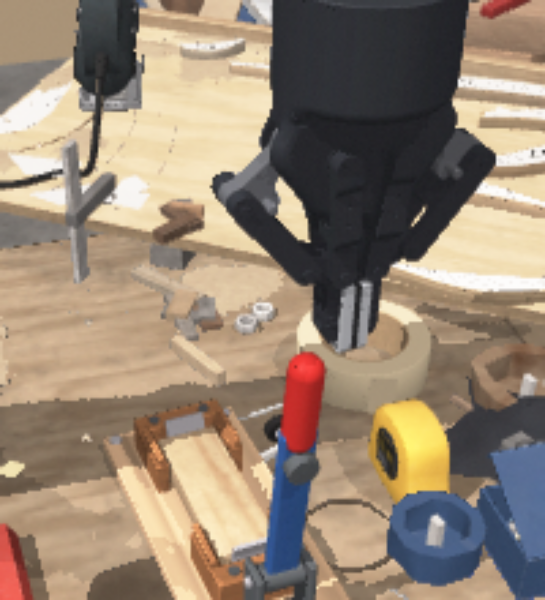

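arm_command --rows '[[[1,0,32,0,0,-0.001],[1,0,32,0,0,-0.001],[0,0,0,0,0,0]]]'

```text
time_s: 21.35
ee_pos: [524.7, -231.2, 200.2]
ee_rot: [0.666, 0.746, -0.001, -0.005]
wrist_force: [-0.7, 0.4, -0.1]
grip_width: 0.001
grasp_force: 0.0
```

```bash
cat > arc.py <<'E'
# tool rows for tip edge to follow the arc: thetas in deg, offset of tip plane rep->tip 22
import sys
from h import *
th=np.radians(np.array([float(a) for a in sys.argv[1:]]));a=np.radians(6.15);J=np.array([509.2,-64.2])
s=telemetry.sense();d=s["ee_pos"][:2]-J;Y=-d[0]*np.sin(a)+d[1]*np.cos(a);X=d[0]*np.cos(a)+d[1]*np.sin(a)
print("now X,Y,tipz",round(X,1),round(Y,1),round(s["ee_pos"][2]+22,1),"F",np.round(s["wrist_force"],1),s["time_s"])
py,pz=Y,s["ee_pos"][2]+22
for t in th:
    ky=-112+165*np.cos(t)-10*np.sin(t)-11;kz=62+165*np.sin(t)+10*np.cos(t)
    print(round(np.degrees(t)),"Y,z",round(ky,1),round(kz,1),"d",[round(ky-py,1),0,round(pz-kz,1)]);py,pz=ky,kz
E
python3 arc.py 97 90 80 70 60 50 40 30 20 15 10 5 2 0
```

```text
now X,Y,tipz -2.5 -167.7 222.2 F [-0.7  0.4 -0.1] 21.35
97 Y,z -153.0 224.6 d [np.float64(14.6), 0, np.float64(-2.3)]
90 Y,z -133.0 227.0 d [np.float64(20.0), 0, np.float64(-2.4)]
80 Y,z -104.2 226.2 d [np.float64(28.8), 0, np.float64(0.8)]
70 Y,z -76.0 220.5 d [np.float64(28.2), 0, np.float64(5.8)]
60 Y,z -49.2 209.9 d [np.float64(26.8), 0, np.float64(10.6)]
50 Y,z -24.6 194.8 d [np.float64(24.6), 0, np.float64(15.1)]
40 Y,z -3.0 175.7 d [np.float64(21.6), 0, np.float64(19.1)]
30 Y,z 14.9 153.2 d [np.float64(17.9), 0, np.float64(22.6)]
20 Y,z 28.6 127.8 d [np.float64(13.7), 0, np.float64(25.3)]
15 Y,z 33.8 114.4 d [np.float64(5.2), 0, np.float64(13.5)]
10 Y,z 37.8 100.5 d [np.float64(4.0), 0, np.float64(13.9)]
5 Y,z 40.5 86.3 d [np.float64(2.7), 0, np.float64(14.2)]
2 Y,z 41.6 77.8 d [np.float64(1.0), 0, np.float64(8.6)]
0 Y,z 42.0 72.0 d [np.float64(0.4), 0, np.float64(5.8)]
```

arm_command --rows '[[[8,0.5,-1,0,0,0],[8,0.5,-1,0,0,0],[7,0.5,-1,0,0,0],[6,0.5,-1,0,0,0],[6,0.5,-1,0,0,0]]]'

```text
time_s: 21.85
ee_pos: [526.7, -199.6, 209.7]
ee_rot: [0.668, 0.744, -0.001, 0.001]
wrist_force: [-1.0, -4.0, -2.4]
grip_width: -0.0
grasp_force: 1.5
```

arm_command --rows '[[[10,0,0,0,0,0],[10,0,0.3,0,0,0],[9,0,0.5,0,0,0],[10,0,1.5,0,0,0]]]'

```text
time_s: 22.25
ee_pos: [523.0, -159.5, 207.1]
ee_rot: [0.667, 0.745, 0.0, 0.0]
wrist_force: [-0.2, -2.0, 2.9]
grip_width: 0.001
grasp_force: 1.7
```

```bash
python3 arc.py 70 60 50 40 30; python3 plan.py 1 509 -64 100 96.15
```

```text
now X,Y,tipz 3.5 -96.3 229.1 F [-0.2 -2.   2.9] 22.25
70 Y,z -76.0 220.5 d [np.float64(20.3), 0, np.float64(8.6)]
60 Y,z -49.2 209.9 d [np.float64(26.8), 0, np.float64(10.6)]
50 Y,z -24.6 194.8 d [np.float64(24.6), 0, np.float64(15.1)]
40 Y,z -3.0 175.7 d [np.float64(21.6), 0, np.float64(19.1)]
30 Y,z 14.9 153.2 d [np.float64(17.9), 0, np.float64(22.6)]
at [ 523.  -159.5  207.1] yaw 96.26 tilt [ 1.e-03 -1.e-04 -1.e+00] F [-0.16 -2.03  2.86] dist [ -14.    95.5 -107.1] dyaw -0.11 t 22.25
[96.5, -3.5, 107.1, 0, 0, 0.002],
```

arm_command --rows '[[[10,-1,4,0,0,0],[10,-1,4.6,0,0,0],[9,-1,3.3,0,0,0],[9,0,3.6,0,0,0],[9,0,3.7,0,0,0]]]'

```text
time_s: 22.75
ee_pos: [515.3, -113.2, 187.3]
ee_rot: [0.667, 0.745, 0.001, 0.0]
wrist_force: [2.7, -2.6, 0.8]
grip_width: -0.002
grasp_force: 1.5
```

arm_command --rows '[[[8.2,0,5,0,0,0],[8.2,0,5,0,0,0],[8.2,0,5.1,0,0,0]]]'

```text
time_s: 23.05
ee_pos: [511.8, -89.0, 171.9]
ee_rot: [0.668, 0.745, 0.0, 0.0]
wrist_force: [2.2, -2.4, 1.0]
grip_width: -0.001
grasp_force: 1.4
```

```bash
python3 arc.py 40 30 20 15 10 5; python3 off.py | grep -v half
```

```text
now X,Y,tipz -0.1 -24.9 193.9 F [ 2.2 -2.4  1. ] 23.05
40 Y,z -3.0 175.7 d [np.float64(21.9), 0, np.float64(18.2)]
30 Y,z 14.9 153.2 d [np.float64(17.9), 0, np.float64(22.6)]
20 Y,z 28.6 127.8 d [np.float64(13.7), 0, np.float64(25.3)]
15 Y,z 33.8 114.4 d [np.float64(5.2), 0, np.float64(13.5)]
10 Y,z 37.8 100.5 d [np.float64(4.0), 0, np.float64(13.9)]
5 Y,z 40.5 86.3 d [np.float64(2.7), 0, np.float64(14.2)]
top 0.72 827 z 38.3 x 1/99 [-23.   -2.4  20.9] y [-30.   64.4]
side 0.61 929 z 38.0 x 1/99 [-25.2  -5.6  19.5] y [-67.5  64.6]
```

arm_command --rows '[[[11,0,9,0,0,0],[11,0,9.2,0,0,0],[9,0,11.3,0,0,0],[9,0,11.3,0,0,0]]]'

```text
time_s: 23.65
ee_pos: [506.5, -50.9, 131.2]
ee_rot: [0.668, 0.744, -0.001, -0.0]
wrist_force: [0.6, -3.8, 1.7]
grip_width: 0.002
grasp_force: 1.4
```

arm_command --rows '[[[7,0,12.6,0,0,0],[7,0,12.7,0,0,0],[5,0,13.5,0,0,0],[4,0,12,0,0,0]]]'

```text
time_s: 24.05
ee_pos: [504.1, -28.0, 80.1]
ee_rot: [0.668, 0.744, -0.001, -0.0]
wrist_force: [0.4, -2.2, 1.2]
grip_width: 0.0
grasp_force: 1.3
```

```bash
python3 arc.py 10 5 2 0
```

```text
now X,Y,tipz -1.2 36.6 102.1 F [ 0.4 -2.2  1.2] 24.05
10 Y,z 37.8 100.5 d [np.float64(1.2), 0, np.float64(1.6)]
5 Y,z 40.5 86.3 d [np.float64(2.7), 0, np.float64(14.2)]
2 Y,z 41.6 77.8 d [np.float64(1.0), 0, np.float64(8.6)]
0 Y,z 42.0 72.0 d [np.float64(0.4), 0, np.float64(5.8)]
```

arm_command --rows '[[[1.5,0,6,0,0,0],[1,0,6,0,0,0],[1,0,5,0,0,0],[0.5,0,4,0,0,0]]]'

```text
time_s: 24.45
ee_pos: [504.0, -23.3, 59.5]
ee_rot: [0.668, 0.744, -0.0, -0.0]
wrist_force: [-1.3, -1.8, 2.2]
grip_width: 0.001
grasp_force: 1.2
```

arm_command --rows '[[[0.5,0,1.5,0,0,0],[0,0,1.5,0,0,0]]]'

```text
time_s: 24.65
ee_pos: [504.2, -22.4, 56.7]
ee_rot: [0.668, 0.745, -0.0, -0.0]
wrist_force: [-1.1, -1.0, 3.2]
grip_width: -0.004
grasp_force: 1.2
```

arm_command --rows '[[[0,0,1,0,0,0],[0,0,1,0,0,0],[0,0,1,0,0,0]]]'

```text
time_s: 24.95
ee_pos: [504.2, -22.3, 53.9]
ee_rot: [0.667, 0.745, 0.0, -0.0]
wrist_force: [-2.3, -0.7, 3.8]
grip_width: -0.003
grasp_force: 1.7
```

arm_command --rows '[[[0,0,1,0,0,0],[0,0,1,0,0,0]]]'

```text
time_s: 25.15
ee_pos: [504.2, -22.1, 51.8]
ee_rot: [0.667, 0.745, 0.0, -0.0]
wrist_force: [-2.0, -0.1, 3.8]
grip_width: 0.001
grasp_force: 1.9
```

arm_command --rows '[[[0,0,0.7,0,0,0],[0,0,0.7,0,0,0]]]'

```text
time_s: 25.35
ee_pos: [504.4, -22.1, 51.0]
ee_rot: [0.667, 0.745, -0.0, 0.0]
wrist_force: [-4.4, 0.7, 17.0]
grip_width: 0.003
grasp_force: 8.5
```

arm_command --rows '[[[0,0,0.2,0,0,0],[0,0,0,0,0,0]]]'

```text
time_s: 25.55
ee_pos: [504.3, -22.1, 51.1]
ee_rot: [0.667, 0.745, -0.0, 0.0]
wrist_force: [-4.2, 0.7, 12.0]
grip_width: 0.002
grasp_force: 6.6
```

arm_command --rows '[[[0,0,-2,0,0,0],[0,0,-10,0,0,0],[0,0,-30,0,0,0],[0,0,-40,0,0,0],[0,0,-40,0,0,0]]]'

```text
time_s: 26.05
ee_pos: [504.8, -22.4, 173.6]
ee_rot: [0.667, 0.745, 0.0, -0.0]
wrist_force: [0.7, 0.2, 0.1]
grip_width: -0.004
grasp_force: 0.0
```

```bash
python3 off.py; python3 - <<'E'
from h import *
c=capture("side");cv2.imwrite("pics/s6.png",cv2.resize(c["frame"][150:300,200:400,::-1],(800,600)))
a=np.radians(6.15);B=np.array([[np.cos(a),-np.sin(a)],[np.sin(a),np.cos(a)]])
v,u=np.nonzero(c["depth"]>0);P=pts(c,u,v);q=np.c_[(P[:,:2]-[508.5,-65.6])@B,P[:,2]]
for y in range(-100,80,20):
  k=(abs(q[:,0])<6)&(q[:,1]>=y)&(q[:,1]<y+20)&(q[:,2]>55)&(q[:,2]<90)
  if k.sum()>3: print(y,k.sum(),np.percentile(q[k,2],[50,90]).round(1))
E
```

```text
side 0.94 494 z 37.9 x 1/99 [-25.  -14.6  -3.1] y [-64.6  64.9]
   half y 33.0 x [-23.2  -3.8] z 37.3 ((-14.000825881958008, 34.5427360534668), (68.63382720947266, 22.010461807250977), 89.93143463134766)
   half y -33.0 x [-23.6  -3.5] z 37.4 ((-14.043794631958008, -34.05680465698242), (67.7554931640625, 22.533578872680664), 88.25570678710938)
-100 54 [66. 67.]
-80 55 [65.9 67.2]
-60 50 [66.  67.2]
-40 46 [66.  67.4]
-20 63 [68.3 73.9]
0 35 [72.9 75.1]
20 42 [70.4 71.8]
40 38 [70.6 71.6]
60 26 [69.9 71.5]
```

View pics/s6.png

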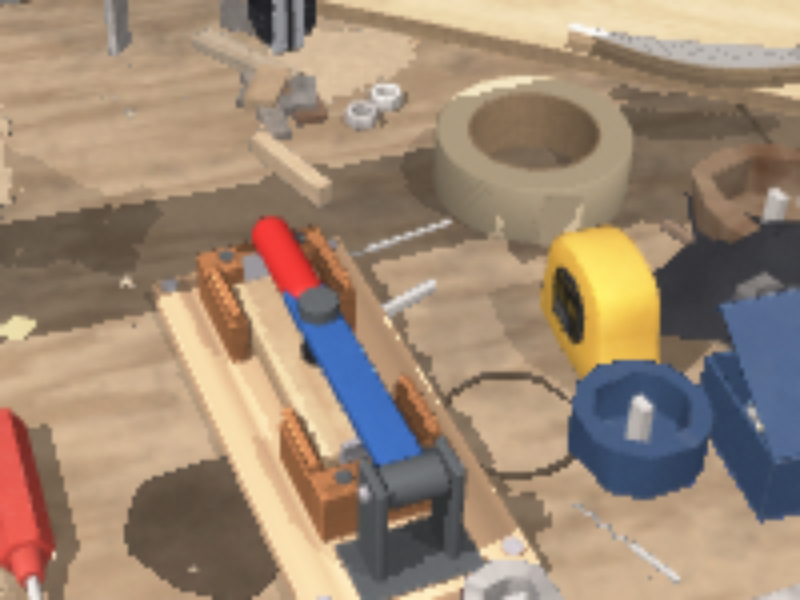

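The picture shows the blue arm level over the offcut, from the hinge at about (410,470) to the handle at about (285,255). Its pad is on the wood, the gripper is clear, and the other tools haven't moved.

```bash
python3 -c "
from cell import bot
print(bot.job_done())"
```

```text
the job is handed in; nothing more can be done
None
```

The job is handed in, though no verdict came back: the offcut sits flat on the depth stop (pressed to about 17 N), the hold-down arm is level on it, the gripper is clear, and the other tools were not touched.

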